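# Bond a marked disc into its block under a sprung press lever

## Task

Glue the aluminium disc into its block. First wet the empty recess with activator: press the head of the pump bottle beside the jig fully down and let it spring back up. Then lay the disc flat in the recess and let go of it, swing the jig's sprung lever over onto it and keep the lever pressed with its spring plunger pushed in about 5 mm, half its stroke (the lever is then level): the program finishes while holding the lever there. Do not squirt again once the disc is in, and leave the steel sleeve, the screwdriver and the pen where they lie.

Things in the scene. Friction and masses are not known exactly. Their poses are not given: they have to be found in the camera images.
- jig: bonding jig, fixed: aluminium base plate 163 x 136 x 12 mm with a square grey block (78 mm wide, top face 30 mm above the worktop) that has a round recess, and two hinge pillars behind the block. Origin on the worktop under the recess's centre; x axis from the recess to the lever's hinge, y to the side where the pump bottle stands, z up. The plate spans x -58 to +105 mm
- recess (a point): centre of the recess's flat floor, 27 mm above the worktop; the recess is 48 mm in diameter and 3 mm deep, open above while the lever is up; axes like the jig's
- press_lever (a joint): angle (rad) of the sprung lever: two steel arms 108 mm apart, joined at the end by a round black grip bar and half way by a bridge with the spring plunger. 0: up, leaning 0.30 back past vertical, where its return spring brings it; grows as it swings over to the block, level at 1.87, stop at 1.945. Holding it level on a seated disc takes 8 to 10 N at the bar
- lever_hinge (a point): mid point of the lever's hinge pin, 62 mm above the worktop, 75 mm along the jig's x from the recess; the pin runs along the jig's y
- grip_bar (a point): centre of the lever's grip bar: round, 18 mm in diameter, 100 mm free between the arms, parallel to the hinge pin, 145 mm from it. 200 mm above the worktop with the lever up, 62 mm when level; 45 mm of free room for a finger between bar and plunger barrel. Can be pinched from above (the bar turns between the pads) or pushed
- plunger (a joint): how far (m) the lever's spring plunger is pushed into its barrel: 0 free, 0.010 bottomed; 4.8 N at first touch plus 1.2 N per mm. On a disc seated in the recess the foot touches 0.067 rad before the lever is level (bar 72 mm above the worktop), is in 5 mm with the lever level (bar 62 mm); each mm of plunger is about 2 mm at the bar
- plunger_foot (a point): centre of the underside of the plunger's round rubber foot, 26 mm in diameter, 75 mm from the hinge pin along the lever and 32 mm below the lever's centre line when free
- disc: round aluminium disc, 45 mm in diameter, 8 mm thick, about 35 g, lying alone and flat on the worktop on the robot's side of the jig (a stack of other discs farther back is not meant). Origin at the centre of its underside; seated, it stands 5 mm proud of the block
- pump_bottle: small white bottle (47 mm in diameter) with a finger pump, clamped in a screwed-down holder beside the jig; fixed. Origin on the worktop on its axis; its nozzle points along its own -y, at the recess
- pump_head (a joint): how far (m) the pump head is pressed down: 0 up, 0.006 fully down; its spring gives 2 N at first, 6.8 N fully down
- pump_top (a point): centre of the flat top of the round white pump head, 23 mm in diameter, 103 mm above the worktop when up
- sleeve: loose polished steel sleeve with a collar, 48 mm in diameter and 40 mm high, standing near the disc; origin at the centre of its underside. It and the disc may change places
- screwdriver: loose screwdriver with an orange and black handle, 197 mm long, lying behind the jig; origin about its middle, on the worktop
- marker_pen: loose black pen, 120 mm long, lying near the robot's end of the worktop; origin about its middle, on the worktop
Mind the look-alikes: they are no part of the job. Leave any red look-alike of the disc alone.

How it is judged:
On the way, in this order (a step that is already met when the one before it is completed fails the run):
1. the pump head is pressed fully down while the recess is still empty (value of joint pump_head above 0.0045 m and horizontal distance between disc and recess above 0.05 m), for 0.1 s.
2. the pump head is up again and the disc lies flat in the recess, let go, with the lever still up (horizontal distance between disc and recess below 0.0035 m and z of disc in the frame of recess between -0.0015 and 0.0015 m and angle between disc's own z axis and vertical below 0.06 rad and value of joint pump_head below 0.001 m and value of joint press_lever below 0.5 rad and contact force between the fingers and disc below 0.2 N), for 0.2 s.
3. the lever is over and its plunger on the disc is pushed in about 5 mm (value of joint plunger between 0.0025 and 0.0075 m and value of joint press_lever above 1.78 rad and contact force between plunger and disc above 5 N), for 0.5 s.
At the end, for the whole second after the job is handed in: The robot holds the lever (at least 2 N on it) with the plunger's foot on the disc pushed in 2.5 to 7.5 mm and pressing with over 5 N; the disc lies flat in the recess, within 3.5 mm of its centre and 1.5 mm of its floor, not touched by the robot; the pump head is up (all of step 3 and horizontal distance between disc and recess below 0.0035 m and z of disc in the frame of recess between -0.0015 and 0.0015 m and angle between disc's own z axis and vertical below 0.06 rad and value of joint pump_head below 0.001 m and contact force between the arm and disc below 0.2 N and contact force between any of the fingers, the arm and press_lever above 2 N); the arm keeps its last pose, push and grip.
It fails at once if the pump is pressed with the disc in the recess (value of joint pump_head above 0.003 m and horizontal distance between disc and recess below 0.02 m).
It fails at once if the steel sleeve, the screwdriver or the pen is moved by more than 25 mm (distance of any of sleeve, screwdriver, marker_pen from where it was at the start of the episode above 0.025 m).
It also fails if it takes over 69 s, if anything falls off the work surface, if the arm or the gripper's body presses on something with over 40 N, if the wrist force passes 120 N, or if a joint passes its speed limit or range.

## Robot

A 6-joint arm with a two-finger parallel gripper is mounted at the origin on a cart in front of the work surface, level with it; the furniture and walls round the work are solid. World frame = base frame: x ahead of the robot, y to its left, z up, the work surface at z = 0. Lengths are in m, angles in rad, forces in N, time in s.
With the tool pointing down it reaches from about 0.3 to 0.875 m from the base axis. Payload 6.4 kg.
Tool frame: the origin (TCP) lies at the very end of the fingers, on their centre line; the grasp point (between the pads) lies 19 mm behind it; z points along the fingers, y is the line along which they close (so a half turn about z gives the same grasp; the last joint's range is limited). The gripper opens to 85 mm and grips with 20 to 120 N. Pads are 22 mm wide; open, the fingers measure 114 mm over their backs; the gripper's body (76 mm by 85 mm) begins 54 mm behind the grasp point. The pads swing forward as they close: fully open they stand 13 mm farther back than shut.
Start: joints at [1.123, 0.181, 1.607, -0, 1.354, -0.206], TCP at [0.138, 0.558, 0.203] pointing down, gripper open.
Joint ranges: [-2.99, 2.99], [-0.89, 2.07], [0.3, 2.58], [-1.14, 4.28], [0, 2.63], [-3.12, 3.12]. Speed limits (rad/s): [2.57, 2.57, 3.01, 3.14, 3.14, 3.14].

## Interface

Orientations are given as a unit quaternion [w, x, y, z].
In Python, from bench import ctrl gives the robot as it stands.
- The arm moves only by the tool jog_arm, never from a script. Its argument "series" is a list that holds one entry, the list of rows, each a list of 7 numbers: the shift along the tool's x, y, z in mm, then the turn, a rotation vector about the tool's x, y, z in rad, then the finger opening in mm, from 0 to 85.4. In form: [[[tx, ty, tz, rx, ry, rz, gripper], ...]]. A call has exactly 10 rows; each row shifts and turns the commanded pose from where the row before left it, along the tool's axes as they then stand; what a row does not reach is not made up. A row lasts 1/10 s, in which the tool goes at most 50 mm and 8.59 degrees, less where a joint would pass 70% of its speed; a pose out of reach is approached as far as the arm can. A call with a gripper value outside its range is refused whole. The fingers move at their own pace and stop on an object; the grip force is fixed at half the most. Time passes only in rows, so rows that do not move let the fingers close, or fill a call up. It gives the time, the measured TCP pose, the force, the opening and the grip force at its end, in the units of the state.
- ctrl.get_obs(): the state, without advancing time (a new reading comes with each control period).
- ctrl.camera(name): name is "side" or "top"; returns a dict with "frame" (480x640x3 uint8, blue, green, red), "z_map" (480x640 float32, m along the optical axis (not along the pixel's ray), 0 where there is no reading), "fx", "fy", "cx", "cy" (pixels), "xyz" and "rotation" of the camera in the world. Camera axes: x right, y down, z forward; pixel columns grow to the right and rows downward; lengths in m; the calibration is good to about 2 mm. A picture is of the moment at which its call begins.
- ctrl.hand_in(): hands the job in; it is judged then, once.
The state is a dict: "time_s": time; "q": joint angles; "dq": joint speeds; "joint_efforts": joint torques, N m; "eef_pos": TCP position; "eef_rot": TCP orientation; "wrist_force": force on the tool from outside, world axes, zero at the start; "torque": the same for the moment, N m; "opening": opening from 0.0 (shut) to 1.0 (fully open); "grasp_force": force on a finger pad.
Only numpy, scipy, OpenCV 4.12 (cv2) and the standard library are available. Lean on these libraries where they do the work, as an engineer would, in place of code of your own. Each camera call takes 0.05 s, during which the arm holds its last target. There are 200 camera calls.

## Working session

There is one attempt and no reset: what is moved stays moved. The work goes in short steps, Python scripts to look and compute and a tool call to move; the robot and the scene stay as the last step left them, time stands still between calls to the robot, and variables do not carry over. Pictures are saved under pics/ and viewed, at most 10 in all, crops included, and the job is handed in when it is done.

Besides the shell and the picture viewer there is one more tool, called after "Request:" as a command line: name --argument value ..., lists and objects as JSON in quotes. jog_arm: Moves the arm, as the interface text tells. Its arguments: {"type":"object","properties":{"series":{"type":"array"}},"required":["series"]}

```bash
mkdir -p pics; ls
cat > h.py <<'E'
import numpy as np, cv2, pickle
def load(n): return pickle.load(open(f'{n}.pkl','rb'))
def pts(c):
    v,u=np.mgrid[0:480,0:640]; z=c['z_map']
    P=np.stack([(u-c['cx'])/c['fx']*z,(v-c['cy'])/c['fy']*z,z],-1)
    return P@np.array(c['rotation']).T+np.array(c['xyz'])
def ray(c,u,v,h):
    d=np.array(c['rotation'])@np.array([(u-c['cx'])/c['fx'],(v-c['cy'])/c['fy'],1]);o=np.array(c['xyz'])
    return o+d*(h-o[2])/d[2]
E
python3 - <<'E'
from bench import ctrl
import pickle,cv2
for n in('side','top'):
    c=ctrl.camera(n); pickle.dump(dict(c),open(n+'.pkl','wb')); cv2.imwrite(f'pics/{n}0.png',c['frame'])
    print(n,c['xyz'],c['rotation'],c['fx'],c['cx'],c['cy'])
o=ctrl.get_obs();print(o)
E
```

```text
pics
side [ 0.01657703 -0.04742281  1.08722055] [-0.24493254  0.83076507 -0.48006092  0.13920834] 594.6010311927131 323.9129617786247 244.90699728173536
top [0.3657234  0.25692794 1.11947801] [ 0.07180619 -0.70171718  0.70549876 -0.06861753] 553.6883000128963 319.65555828150906 245.62338540243144
{'time_s': 0.1, 'q': array([ 1.12268552e+00,  1.81474388e-01,  1.60793782e+00,  1.03214082e-05,
        1.35383209e+00, -2.06286372e-01]), 'dq': array([-0.0005208 , -0.00359055, -0.00324972, -0.00110162,  0.00142077,
       -0.00021057]), 'joint_efforts': array([ 4.80104336e-04, -4.45862746e+01, -3.52243888e+01, -2.32731400e-04,
        3.97955999e-03,  4.41149803e-05]), 'eef_pos': array([0.13741874, 0.55775395, 0.2021556 ]), 'eef_rot': array([-2.70184991e-04,  1.20618879e-01,  9.92698546e-01, -7.80393718e-04]), 'wrist_force': array([-0.31113348,  0.83448334, -0.15039466]), 'torque': array([-0.02296703, -0.02814196, -0.03379508]), 'grasp_force': 0.0, 'opening': 0.997641473400368}
```

View pics/top0.png

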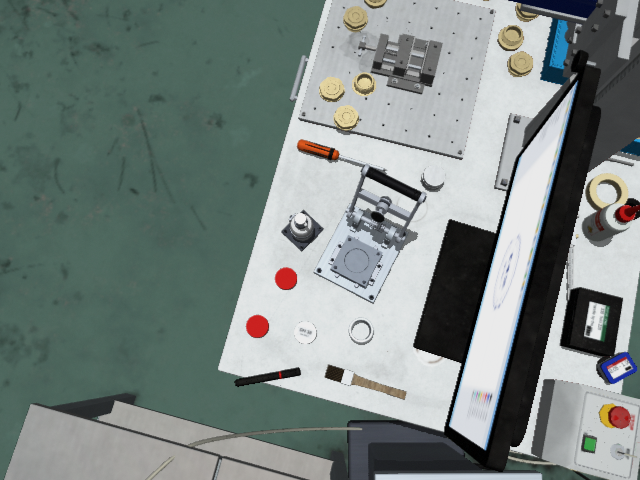

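View pics/side0.png

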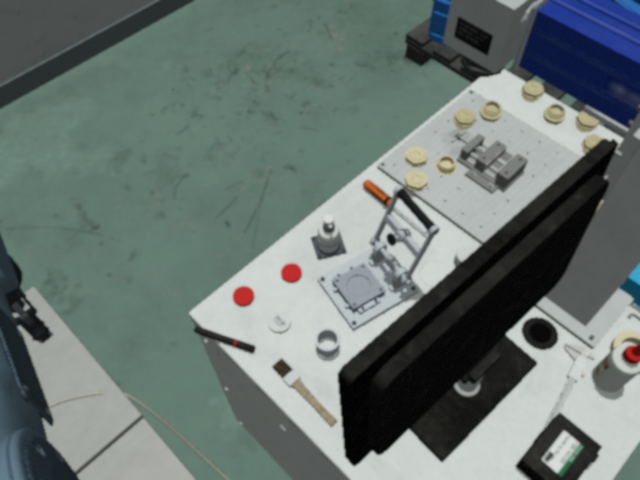

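Top: candidates for the disc are silver round (305,332), red rounds (286,279) and (257,326), and the hollow ring/sleeve (361,330). The silver one lies alone, flat and on the robot's side of the jig, so it fits. Block/recess is at (356,260), the pump at (302,226), the bar at (393,182), and a monitor stands on the right. Side: disc (280,322), sleeve (327,344), recess (358,288), pump (327,222), bar (413,208).

```bash
cat > h.py <<'E'
import numpy as np, cv2, pickle
from scipy.spatial.transform import Rotation as Rn
def load(n): return pickle.load(open(f'{n}.pkl','rb'))
def R(c):
    q=np.array(c['rotation']); return Rn.from_quat(q,scalar_first=True).as_matrix()
def pts(c):
    v,u=np.mgrid[0:480,0:640]; z=c['z_map']
    P=np.stack([(u-c['cx'])/c['fx']*z,(v-c['cy'])/c['fy']*z,z],-1)
    return P@R(c).T+np.array(c['xyz'])
def dr(c,u,v):
    d=R(c)@np.array([(u-c['cx'])/c['fx'],(v-c['cy'])/c['fy'],1]);return d/np.linalg.norm(d)
def ray(c,u,v,h):
    d=dr(c,u,v);o=np.array(c['xyz']); return o+d*(h-o[2])/d[2]
def tri(a,pa,b,pb):
    d1,d2=dr(a,*pa),dr(b,*pb);o1,o2=np.array(a['xyz']),np.array(b['xyz'])
    s=np.linalg.lstsq(np.c_[d1,-d2],o2-o1,rcond=None)[0]
    p,q=o1+s[0]*d1,o2+s[1]*d2; return (p+q)/2,np.linalg.norm(p-q)
E
python3 - <<'E'
from h import *
np.set_printoptions(precision=4,suppress=True)
for n,L in(('top',dict(disc=(305,332),sleeve=(361,330),table=(330,355),recess=(356,260),block=(385,262),pump=(301,217),bar=(393,182),mon=(530,230),montop=(580,80),monleft=(455,425),red1=(286,279),red2=(257,326),pen=(268,377))),('side',dict(disc=(280,322),sleeve=(327,344),recess=(358,288),pump=(327,222),bar=(413,208),montop1=(600,160),montop2=(345,375)))):
    c=load(n);P=pts(c)
    for k,(u,v) in L.items():
        w=P[v-2:v+3,u-2:u+3].reshape(-1,3);print(n,k,np.median(w,0))
    H=P[...,2]; 
    f=c['frame']
t=load('top');s=load('side')
a=cv2.resize(t['frame'][150:400,230:430],None,fx=2.4,fy=2.4,interpolation=2)
b=cv2.resize(s['frame'][180:370,180:450],None,fx=1.2,fy=2.4/2,interpolation=2)
out=np.zeros((600,800,3),np.uint8);out[:600,:480]=a;out[:228,480:800]=b[:228,:320]
z=cv2.resize(s['frame'][295:375,250:357],None,fx=3,fy=3);out[240:480,480:800]=z[:240,:320]
cv2.imwrite('pics/crop1.png',out)
E
```

```text
top disc [0.415  0.2914 0.0083]
top sleeve [0.4187 0.1796 0.0004]
top table [ 0.37    0.242  -0.0003]
top recess [0.5559 0.1887 0.0275]
top block [0.5543 0.129  0.0126]
top pump [0.6256 0.296  0.1038]
top bar [0.6596 0.1344 0.2091]
top mon [ 0.5392 -0.035   0.3613]
top montop [ 0.7305 -0.0927  0.4304]
top monleft [0.2577 0.0441 0.1871]
top red1 [0.5213 0.3299 0.0079]
top red2 [0.4272 0.387  0.0083]
top pen [0.3286 0.3631 0.0144]
side disc [0.4138 0.2877 0.0076]
side sleeve [ 0.4229  0.1845 -0.0005]
side recess [0.548  0.1853 0.0277]
side pump [0.6144 0.2948 0.1021]
side bar [0.6546 0.1371 0.2076]
side montop1 [ 0.7055 -0.1063  0.4313]
side montop2 [0.2388 0.0559 0.43  ]
```

View pics/crop1.png

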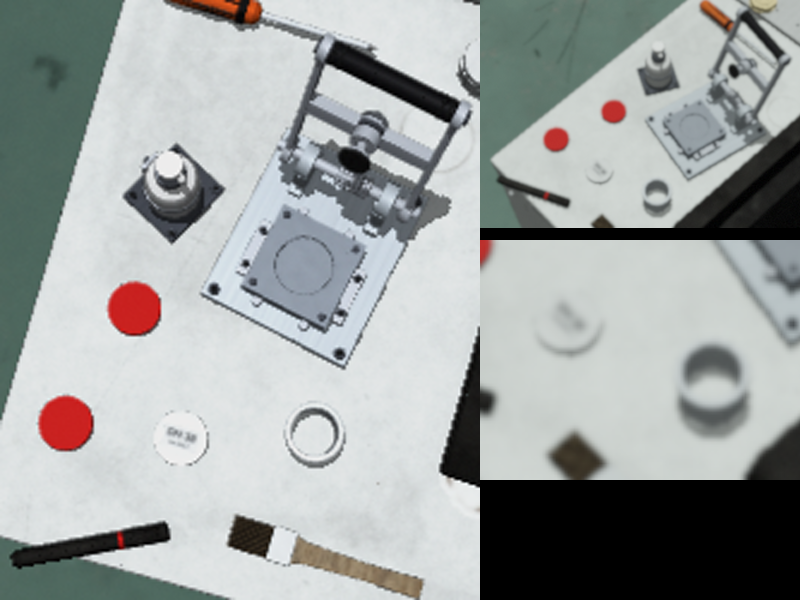

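The crop confirms it: (181,437) in the crop is a flat, light silver disc with a printed label; (315,434) is the hollow sleeve; the two reds are look-alikes. The lever is up and the recess empty.

```bash
cat > m.py <<'E'
from h import *
np.set_printoptions(precision=4,suppress=True)
C={n:load(n) for n in('top','side')}
def comp(n,mask,seed):
    k,l,st,ce=cv2.connectedComponentsWithStats(mask.astype(np.uint8))
    d=np.linalg.norm(ce[1:]-seed,axis=1)+1e3*(st[1:,4]<30); i=1+d.argmin(); return l==i
S=dict(top=dict(disc=(305,332),block=(356,260),pump=(301,217),bar=(393,182)),side=dict(disc=(280,322),block=(358,288),pump=(327,222),bar=(413,208)))
B=dict(disc=(.004,.013),block=(.024,.034),pump=(.097,.11),bar=(.185,.225))
px={}
for n,c in C.items():
    P=pts(c);dark=c['frame'].max(2)<60
    for k,s in S[n].items():
        m=(P[...,2]>B[k][0])&(P[...,2]<B[k][1])
        if k=='bar': m&=dark
        g=comp(n,m,s); q=P[g]; h=np.median(q[:,2])
        cn=max(cv2.findContours(g.astype(np.uint8),0,1)[0],key=cv2.contourArea)
        (xy,wh,an)=cv2.minAreaRect((q[:,:2]*1000).astype(np.float32))
        px[n,k]=tuple(np.argwhere(g).mean(0)[::-1])
        print(n,k,g.sum(),'h',h,'mean',q.mean(0),'rect',np.round([*xy,*wh,an],1),'px',np.round(px[n,k],1),'ray',ray(c,*px[n,k],h))
for k in B: print(k,*tri(C['top'],px['top',k],C['side'],px['side',k]))
P=pts(C['top']);m=(P[...,2]>.3)
for lo in(.25,.35,.45,.55,.65):
    q=P[m&(abs(P[...,0]-lo)<.02)&(P[...,2]<.5)]
    if len(q): print('mon x',lo,'maxy',q[:,1].max(),'z',q[q[:,1].argmax(),2])
# recess circle by gray edges
for n in C:
    g=cv2.cvtColor(C[n]['frame'],6);u,v=S[n]['block']
    a=cv2.resize(g[v-30:v+30,u-30:u+30],None,fx=8,fy=8,interpolation=cv2.INTER_CUBIC)
    for c in (cv2.HoughCircles(a,cv2.HOUGH_GRADIENT_ALT,1.5,10,param1=60,param2=.5,minRadius=70,maxRadius=150),):
        if c is not None:
            for x,y,r in c[0][:3]:
                print(n,'recess',x/8+u-30-.44,y/8+v-30-.44,r/8,ray(C[n],x/8+u-30-.44,y/8+v-30-.44,.03))
E
python3 m.py
```

```text
top disc 390 h 0.00812597264452064 mean [0.4152 0.2923 0.0082] rect [415.6 292.5  45.1  44.1  60.9] px [304.6 331.9] ray [0.4152 0.2923 0.0081]
top block 1474 h 0.029205859332964046 mean [0.5549 0.1891 0.0291] rect [556.6 187.4  94.1  81.8  62.4] px [355.9 260.5] ray [0.5548 0.1891 0.0292]
top pump 105 h 0.10307176216137126 mean [0.6235 0.2979 0.1031] rect [624.2 298.   19.2  21.3  89.2] px [300.  218.3] ray [0.6235 0.2979 0.1031]
top bar 559 h 0.2076751968540791 mean [0.6579 0.1346 0.2073] rect [658.2 134.2  99.8  19.3  60. ] px [392.7 183.4] ray [0.6578 0.1346 0.2077]
side disc 353 h 0.0074117524979064875 mean [0.4138 0.2914 0.0076] rect [414.4 291.7  43.9  44.8  71.7] px [278.6 321.1] ray [0.4138 0.2914 0.0074]
side block 1318 h 0.028780751500799062 mean [0.5541 0.1884 0.0288] rect [556.6 189.9  87.4  84.9  58.5] px [357.9 285.1] ray [0.5538 0.1883 0.0288]
side pump 86 h 0.10212959156734269 mean [0.6219 0.2978 0.1023] rect [622.5 297.6  22.2  20.3  29.2] px [327.7 218.4] ray [0.622  0.2979 0.1021]
side bar 297 h 0.20780553381507527 mean [0.6567 0.1368 0.2075] rect [656.3 134.9  94.7  14.4  60.9] px [413.6 207.6] ray [0.6563 0.1364 0.2078]
disc [0.4153 0.2925 0.0036] 0.00028917886093611023
block [0.5554 0.1889 0.0258] 9.872615038433327e-05
pump [0.624  0.2985 0.0994] 0.001144095858911659
bar [0.6568 0.1356 0.2084] 0.002225925932522542
mon x 0.25 maxy 0.06689987891891938 z 0.41776663490477006
mon x 0.35 maxy 0.03814897723122648 z 0.4341074494850692
mon x 0.45 maxy 0.005237680177094639 z 0.43057742393580944
mon x 0.55 maxy -0.02711301804385391 z 0.42990545752834397
mon x 0.65 maxy -0.059478253824223226 z 0.4351871082683061
top recess 355.7475 261.06 12.339881 [0.5535 0.1895 0.03  ]
```

Request:
jog_arm --series '[[[0, 0, 0, 0, 0, 0.128, 0], [0, 0, 0, 0, 0, 0.127, 0], [-46, 0, 0, 0, 0, 0, 0], [-46, 0, 0, 0, 0, 0, 0], [-46, 0, 0, 0, 0, 0, 0], [-46, 0, 0, 0, 0, 0, 0], [-46, 0, 0, 0, 0, 0, 0], [-46, 0, 0, 0, 0, 0, 0], [-46, 0, 0, 0, 0, 0, 0], [-46, 0, 0, 0, 0, 0, 0]]]'

```text
time_s: 1.1
eef_pos: [0.4624, 0.3816, 0.2026]
eef_rot: [-0.0, 0.246, 0.969, -0.0]
wrist_force: [-0.1, -0.3, 0.2]
opening: 0.003
grasp_force: 0.0
```

Request:
jog_arm --series '[[[-46, 1, 0, 0, 0, 0, 0], [-46, 1, 0, 0, 0, 0, 0], [-46, 1, 0, 0, 0, 0, 0], [-43, 0, 0, 0, 0, 0, 0], [0, 0, 30, 0, 0, 0, 0], [0, 0, 30, 0, 0, 0, 0], [0, 0, 30, 0, 0, 0, 0], [0, 0, 0, 0, 0, 0, 0], [0, 0, 0, 0, 0, 0, 0], [0, 0, 0, 0, 0, 0, 0]]]'

```text
time_s: 2.1
eef_pos: [0.623, 0.2998, 0.1153]
eef_rot: [0.001, 0.246, 0.969, 0.001]
wrist_force: [0.6, 0.4, 0.5]
opening: 0.001
grasp_force: 0.0
```

Run:
```python
from bench import ctrl
import cv2
o=ctrl.get_obs();print(o['eef_pos'],o['q'],o['wrist_force'])
c=ctrl.camera('top');s=ctrl.camera('side')
import numpy as np
cv2.imwrite('pics/p2.png',np.hstack([cv2.resize(c['frame'][120:320,220:420],(400,400)),cv2.resize(s['frame'][120:320,220:420],(400,400))]))
```

```text
[0.62298814 0.29977151 0.11525134] [ 2.77264860e-01  5.09616789e-01  1.36062748e+00 -1.65779338e-05
  1.26819530e+00 -7.96950907e-01] [0.56297383 0.36349022 0.5466094 ]
```

View pics/p2.png

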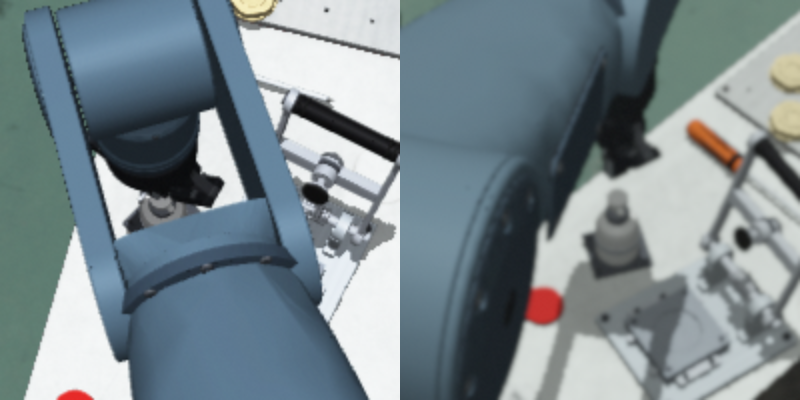

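Run:
```python
from bench import ctrl
from h import *
np.set_printoptions(precision=4,suppress=True)
for n in('top','side'):
    c=ctrl.camera(n);pickle.dump(dict(c),open(n+'1.pkl','wb'));P=pts(c)
    near=(np.hypot(P[...,0]-.623,P[...,1]-.2998)<.07)
    for a in np.arange(.09,.2,.01):
        q=P[near&(P[...,2]>a)&(P[...,2]<a+.01)]
        if len(q)>4: print(n,round(a,3),len(q),q.min(0),q.max(0),np.median(q,0))
s=load('side1');t=load('top1')
a=cv2.resize(s['frame'][150:250,280:380],(400,400));b=cv2.resize(t['frame'][150:250,250:350],(400,400))
cv2.imwrite('pics/p3.png',np.hstack([b,a]))
```

```text
top 0.09 17 [0.6119 0.2868 0.0919] [0.6192 0.3076 0.0998] [0.6148 0.2905 0.0959]
top 0.1 51 [0.613  0.2885 0.1   ] [0.6282 0.3075 0.1058] [0.6196 0.2978 0.1021]
top 0.15 14 [0.6104 0.2904 0.15  ] [0.6151 0.3103 0.16  ] [0.6121 0.3021 0.1548]
top 0.16 8 [0.6094 0.2901 0.1609] [0.6125 0.3044 0.1673] [0.6112 0.2992 0.1632]
top 0.18 6 [0.6059 0.2877 0.1805] [0.6099 0.2981 0.1891] [0.6076 0.2921 0.1858]
top 0.19 21 [0.5942 0.2718 0.192 ] [0.6084 0.2892 0.1997] [0.6013 0.2806 0.1977]
top 0.2 35 [0.5927 0.27   0.2002] [0.6335 0.3435 0.209 ] [0.6015 0.2803 0.2027]
side 0.09 32 [0.6112 0.2858 0.0905] [0.6316 0.3055 0.0998] [0.615  0.2912 0.0956]
side 0.1 75 [0.6119 0.2875 0.1001] [0.6337 0.3095 0.1066] [0.6223 0.2984 0.1025]
side 0.14 8 [0.6091 0.2972 0.1445] [0.616  0.3098 0.1499] [0.6119 0.2992 0.1482]
side 0.15 34 [0.6082 0.2862 0.15  ] [0.6228 0.3078 0.1598] [0.6121 0.2955 0.1557]
side 0.16 22 [0.6086 0.2856 0.161 ] [0.617  0.3114 0.1692] [0.6117 0.2986 0.1639]
side 0.17 28 [0.607  0.291  0.1702] [0.6159 0.3115 0.1795] [0.6114 0.302  0.1736]
side 0.18 20 [0.5998 0.2825 0.18  ] [0.6175 0.3169 0.1899] [0.6094 0.3002 0.1872]
side 0.19 76 [0.5941 0.2751 0.1901] [0.6249 0.3158 0.1998] [0.6109 0.2887 0.1956]
side 0.2 46 [0.5922 0.2698 0.2002] [0.6222 0.312  0.2098] [0.6043 0.2858 0.205 ]
```

View pics/p3.png

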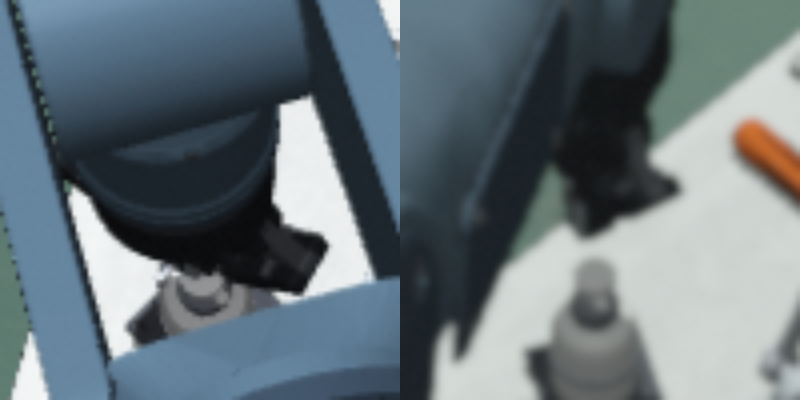

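Run:
```python
from h import *
np.set_printoptions(precision=3,suppress=True)
s=load('side1');t=load('top1');Ps,Pt=pts(s),pts(t)
# jig frame relative to the TCP
a=np.deg2rad(-28.5);J=np.array([[np.cos(a),np.sin(a),0],[-np.sin(a),np.cos(a),0],[0,0,1]])
for n,P,L in(('side',Ps,[(327,208),(324,206),(330,200),(346,196),(349,197),(341,198),(335,190)]),('top',Pt,[(327,212),(331,212),(325,220),(315,216),(305,215),(298,213)])):
    for u,v in L:
        p=P[v,u];print(n,(u,v),p,'jig rel TCP',J@(p-[.623,.2998,.1153]))
def proj(c,p):
    q=R(c).T@(np.array(p)-c['xyz']);return c['fx']*q[0]/q[2]+c['cx'],c['fy']*q[1]/q[2]+c['cy']
print('tcp',proj(s,[.623,.2998,.1153]),proj(t,[.623,.2998,.1153]))
```

```text
side (327, 208) [0.609 0.292 0.156] jig rel TCP [-0.008 -0.013  0.041]
side (324, 206) [0.611 0.3   0.156] jig rel TCP [-0.011 -0.006  0.041]
side (330, 200) [0.6   0.28  0.201] jig rel TCP [-0.011 -0.028  0.085]
side (346, 196) [0.599 0.247 0.236] jig rel TCP [ 0.004 -0.058  0.121]
side (349, 197) [0.6   0.241 0.236] jig rel TCP [ 0.007 -0.062  0.12 ]
side (341, 198) [0.589 0.252 0.238] jig rel TCP [-0.007 -0.058  0.123]
side (335, 190) [0.62  0.281 0.209] jig rel TCP [ 0.006 -0.018  0.093]
top (327, 212) [0.6   0.248 0.237] jig rel TCP [ 0.004 -0.056  0.122]
top (331, 212) [0.601 0.241 0.232] jig rel TCP [ 0.009 -0.062  0.117]
top (325, 220) [0.586 0.252 0.237] jig rel TCP [-0.009 -0.06   0.122]
top (315, 216) [0.595 0.268 0.229] jig rel TCP [-0.009 -0.041  0.114]
top (305, 215) [0.605 0.286 0.198] jig rel TCP [-0.009 -0.021  0.082]
top (298, 213) [0.585 0.294 0.289] jig rel TCP [-0.031 -0.024  0.174]
tcp (np.float64(327.1613658094216), np.float64(213.85310862522658)) (np.float64(298.75369584360016), np.float64(216.99592852347718))
```

Request:
jog_arm --series '[[[0, 2, 3, 0, 0, 0, 0], [0, 0, 3, 0, 0, 0, 0], [0, 0, 2, 0, 0, 0, 0], [0, 0, 2, 0, 0, 0, 0], [0, 0, 2, 0, 0, 0, 0], [0, 0, 1, 0, 0, 0, 0], [0, 0, 1, 0, 0, 0, 0], [0, 0, 1, 0, 0, 0, 0], [0, 0, 1, 0, 0, 0, 0], [0, 0, 0, 0, 0, 0, 0]]]'

```text
time_s: 3.3
eef_pos: [0.6226, 0.301, 0.0969]
eef_rot: [-0.0, 0.246, 0.969, -0.0]
wrist_force: [0.7, -0.6, -0.3]
opening: -0.004
grasp_force: 0.0
```

Request:
jog_arm --series '[[[-2, -2, 1, 0, 0, 0, 0], [0, 0, 1, 0, 0, 0, 0], [0, 0, 1, 0, 0, 0, 0], [0, 0, 1, 0, 0, 0, 0], [0, 0, 1, 0, 0, 0, 0], [0, 0, 1, 0, 0, 0, 0], [0, 0, 0, 0, 0, 0, 0], [0, 0, 0, 0, 0, 0, 0], [0, 0, 0, 0, 0, 0, 0], [0, 0, 0, 0, 0, 0, 0]]]'

```text
time_s: 4.3
eef_pos: [0.6235, 0.2983, 0.0911]
eef_rot: [0.0, 0.246, 0.969, 0.0]
wrist_force: [-0.4, -0.0, -0.3]
opening: 0.001
grasp_force: 0.0
```

Run:
```python
from bench import ctrl
from h import *
np.set_printoptions(precision=4,suppress=True)
o=ctrl.get_obs();print(o['eef_pos'],o['wrist_force'],o['opening'])
s=ctrl.camera('side');t=ctrl.camera('top')
a=cv2.resize(s['frame'][180:240,300:360],(400,400),interpolation=2);b=cv2.resize(t['frame'][190:250,270:330],(400,400),interpolation=2)
cv2.imwrite('pics/p4.png',np.hstack([b,a]))
P=pts(s);m=(np.hypot(P[...,0]-.6235,P[...,1]-.298)<.03)&(P[...,2]>.08)&(P[...,2]<.16)
for v,u in np.argwhere(m)[::6]: print((u,v),P[v,u],s['frame'][v,u])
```

```text
[0.6235 0.2983 0.0911] [-0.3528 -0.0001 -0.2699] 0.0006159544314246582
(np.int64(320), np.int64(201)) [0.6164 0.3121 0.1576] [83 91 78]
(np.int64(321), np.int64(205)) [0.6156 0.3096 0.1472] [113 117 108]
(np.int64(321), np.int64(207)) [0.6156 0.3096 0.1406] [170 174 167]
(np.int64(322), np.int64(208)) [0.6166 0.3079 0.1373] [139 141 135]
(np.int64(321), np.int64(209)) [0.6162 0.31   0.1329] [184 187 181]
(np.int64(327), np.int64(209)) [0.6115 0.2936 0.1497] [46 45 40]
(np.int64(326), np.int64(210)) [0.6118 0.296  0.1443] [64 63 58]
(np.int64(324), np.int64(211)) [0.6106 0.2999 0.1398] [71 70 65]
(np.int64(323), np.int64(212)) [0.6127 0.3034 0.1315] [104 106 101]
(np.int64(329), np.int64(212)) [0.612  0.2894 0.142 ] [23 21 20]
(np.int64(327), np.int64(213)) [0.6115 0.2936 0.1363] [50 49 45]
(np.int64(333), np.int64(213)) [0.6175 0.2834 0.1362] [96 98 94]
(np.int64(328), np.int64(214)) [0.6108 0.2909 0.1356] [35 34 31]
(np.int64(325), np.int64(215)) [0.6132 0.2991 0.1237] [96 97 92]
(np.int64(331), np.int64(215)) [0.6344 0.2973 0.0993] [93 95 91]
(np.int64(328), np.int64(216)) [0.6104 
[... 543 characters left out ...]
306  0.0935] [175 179 173]
(np.int64(329), np.int64(221)) [0.6179 0.2926 0.1017] [136 138 135]
(np.int64(326), np.int64(222)) [0.6136 0.2971 0.1004] [121 124 120]
(np.int64(332), np.int64(222)) [0.6225 0.2882 0.0956] [119 121 117]
(np.int64(329), np.int64(223)) [0.6173 0.2922 0.0957] [117 119 116]
(np.int64(327), np.int64(224)) [0.6131 0.2945 0.0957] [100 102  99]
(np.int64(326), np.int64(225)) [0.6174 0.2993 0.0833] [88 88 85]
(np.int64(333), np.int64(225)) [0.6257 0.2875 0.0814] [100 100  96]
(np.int64(329), np.int64(226)) [0.6134 0.29   0.0915] [117 118 115]
(np.int64(329), np.int64(227)) [0.6122 0.2892 0.09  ] [100 101  97]
(np.int64(329), np.int64(229)) [0.6136 0.29   0.0803] [69 66 63]
```

View pics/p4.png

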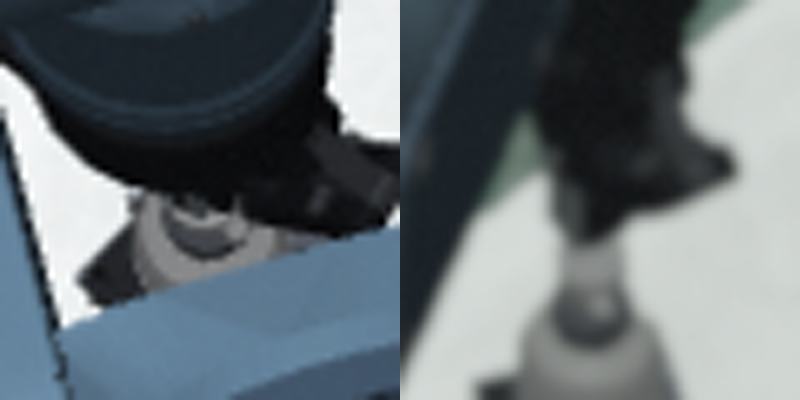

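The fingertips appear well above the pump top (lowest dark finger point about z 0.124 at side pixel (328,216)) although the TCP reads 0.091. So the real tip seems to sit higher than the reported TCP, and I'll descend by touch.

Request:
jog_arm --series '[[[0, 0, 2, 0, 0, 0, 0], [0, 0, 2, 0, 0, 0, 0], [0, 0, 2, 0, 0, 0, 0], [0, 0, 2, 0, 0, 0, 0], [0, 0, 2, 0, 0, 0, 0], [0, 0, 1, 0, 0, 0, 0], [0, 0, 1, 0, 0, 0, 0], [0, 0, 1, 0, 0, 0, 0], [0, 0, 1, 0, 0, 0, 0], [0, 0, 0, 0, 0, 0, 0]]]'

```text
time_s: 5.4
eef_pos: [0.6234, 0.2983, 0.0768]
eef_rot: [-0.0, 0.246, 0.969, -0.0]
wrist_force: [0.3, 0.4, 0.4]
opening: 0.0
grasp_force: 0.0
```

Run:
```python
from bench import ctrl
from h import *
np.set_printoptions(precision=4,suppress=True)
o=ctrl.get_obs();print(o['eef_pos'],o['wrist_force'],o['q'])
s=ctrl.camera('side');t=ctrl.camera('top')
for n,c in(('s',s),('t',t)):
    P=pts(c);m=(np.hypot(P[...,0]-.6235,P[...,1]-.298)<.035)&(P[...,2]>.07)&(P[...,2]<.16)
    g=c['frame'].max(2)
    for v in range(195,245):
        r=[(int(u),int(P[v,u,0]*1e3),int(P[v,u,1]*1e3),int(P[v,u,2]*1e3),int(g[v,u])) for u in np.where(m[v])[0][::3]]
        if r: print(n,v,r)
```

```text
[0.6234 0.2983 0.0768] [0.2884 0.3912 0.4429] [ 0.275   0.5532  1.3798 -0.      1.2089 -0.799 ]
s 200 [(319, 616, 314, 158, 42)]
s 201 [(319, 618, 315, 153, 62)]
s 202 [(319, 618, 315, 149, 76)]
s 203 [(319, 615, 313, 151, 83)]
s 204 [(319, 614, 313, 148, 94), (322, 616, 308, 149, 30), (334, 624, 285, 156, 25)]
s 205 [(320, 612, 310, 150, 102), (330, 619, 291, 155, 26), (333, 621, 285, 156, 28)]
s 206 [(321, 613, 308, 147, 125), (329, 614, 290, 158, 26), (334, 618, 282, 158, 31)]
s 207 [(321, 614, 308, 142, 159), (324, 608, 298, 155, 42), (331, 616, 287, 154, 31), (336, 617, 277, 159, 43)]
s 208 [(321, 615, 309, 138, 175), (324, 608, 298, 152, 43), (330, 610, 286, 158, 32)]
s 209 [(321, 616, 310, 131, 180), (324, 604, 296, 156, 42), (327, 605, 290, 158, 23)]
s 210 [(321, 615, 309, 130, 183), (324, 606, 297, 149, 46), (327, 607, 291, 152, 25), (330, 606, 283, 159, 28)]
s 211 [(321, 615, 309, 127, 186), (324, 610, 299, 139, 53), (327, 606, 290, 151, 26)]
s 212 [(321, 616, 310, 121, 188), (324, 608, 298, 139, 60), (327, 610, 292, 141, 34)]
s 213 [(321, 616, 310, 118, 188), (324, 611, 30
[... 2359 characters left out ...]
00, 611, 297, 122, 55), (303, 611, 291, 121, 25)]
t 223 [(294, 622, 310, 70, 90), (297, 614, 303, 101, 64), (300, 610, 297, 118, 58), (303, 611, 291, 114, 47), (306, 601, 285, 154, 72)]
t 224 [(295, 617, 308, 80, 73), (298, 618, 302, 80, 76), (301, 613, 296, 98, 78), (304, 614, 290, 93, 121), (307, 599, 283, 157, 59)]
t 225 [(295, 617, 308, 73, 76), (298, 617, 302, 75, 76), (301, 615, 296, 81, 76), (304, 612, 290, 94, 111), (309, 597, 279, 156, 69)]
t 226 [(296, 615, 306, 75, 68), (299, 614, 300, 77, 76), (302, 614, 295, 78, 75), (305, 615, 289, 75, 80)]
t 227 [(296, 614, 307, 70, 110), (299, 612, 300, 79, 53), (302, 611, 294, 81, 60)]
t 228 [(298, 611, 302, 73, 90), (302, 612, 295, 71, 53)]
```

Request:
jog_arm --series '[[[0, 0, 1, 0, 0, 0, 0], [0, 0, 1, 0, 0, 0, 0], [0, 0, 1, 0, 0, 0, 0], [0, 0, 1, 0, 0, 0, 0], [0, 0, 0, 0, 0, 0, 0], [0, 0, 0, 0, 0, 0, 0], [0, 0, 0, 0, 0, 0, 0], [0, 0, 0, 0, 0, 0, 0], [0, 0, 0, 0, 0, 0, 0], [0, 0, 0, 0, 0, 0, 0]]]'

```text
time_s: 6.5
eef_pos: [0.6236, 0.2983, 0.0731]
eef_rot: [0.0, 0.246, 0.969, 0.0]
wrist_force: [-0.8, -0.1, 3.4]
opening: -0.003
grasp_force: 1.6
```

Request:
jog_arm --series '[[[0, 0, 1, 0, 0, 0, 0], [0, 0, 1, 0, 0, 0, 0], [0, 0, 1, 0, 0, 0, 0], [0, 0, 1, 0, 0, 0, 0], [0, 0, 1, 0, 0, 0, 0], [0, 0, 0, 0, 0, 0, 0], [0, 0, 0, 0, 0, 0, 0], [0, 0, 0, 0, 0, 0, 0], [0, 0, 0, 0, 0, 0, 0], [0, 0, 0, 0, 0, 0, 0]]]'

```text
time_s: 7.5
eef_pos: [0.6236, 0.2983, 0.0688]
eef_rot: [0.0, 0.246, 0.969, 0.0]
wrist_force: [-3.4, -0.5, 8.4]
opening: -0.002
grasp_force: 4.0
```

Request:
jog_arm --series '[[[0, 0, 1, 0, 0, 0, 0], [0, 0, 0, 0, 0, 0, 0], [0, 0, 0, 0, 0, 0, 0], [0, 0, -25, 0, 0, 0, 0], [0, 0, -35, 0, 0, 0, 20], [36, -21, -10, 0, 0, 0, 80], [36, -21, 0, 0, 0, 0, 80], [36, -21, 0, 0, 0, 0, 80], [36, -21, 0, 0, 0, 0, 80], [36, -21, 0, 0, 0, 0, 80]]]'

```text
time_s: 8.5
eef_pos: [0.4133, 0.2915, 0.1363]
eef_rot: [-0.0, 0.246, 0.969, -0.0]
wrist_force: [0.5, 0.2, 0.6]
opening: 0.933
grasp_force: 0.0
```

Run:
```python
from bench import ctrl
from h import *
np.set_printoptions(precision=4,suppress=True)
o=ctrl.get_obs();print(o['eef_pos'],o['wrist_force'],o['opening'])
s=ctrl.camera('side');P=pts(s);m=(np.hypot(P[...,0]-.6235,P[...,1]-.298)<.01)&(P[...,2]>.09);print('pump top',np.median(P[m],0),m.sum())
for n in('side','top'):
    c=ctrl.camera(n);P=pts(c);p=o['eef_pos'];m=(np.hypot(P[...,0]-p[0],P[...,1]-p[1])<.08)&(P[...,2]>.05)&(P[...,2]<.25)
    for z in np.arange(.1,.22,.01):
        q=P[m&(abs(P[...,2]-z)<.005)]
        if len(q)>3: print(n,round(z,3),len(q),np.median(q,0),q.min(0),q.max(0))
    k=cv2.resize(c['frame'][220:420,200:400],(400,400)) if n=='top' else cv2.resize(c['frame'][200:400,180:380],(400,400))
    K=k if n=='side' else np.hstack([K,k])
cv2.imwrite('pics/p5.png',K)
```

```text
[0.4133 0.2915 0.1363] [0.5245 0.186  0.6458] 0.9326171020137033
pump top [0.6219 0.2978 0.1017] 71
side 0.18 17 [0.376  0.2548 0.1816] [0.373  0.243  0.1755] [0.3835 0.2614 0.1846]
side 0.19 14 [0.3755 0.2543 0.1902] [0.3738 0.2441 0.1856] [0.3792 0.2595 0.195 ]
side 0.2 9 [0.3756 0.256  0.1983] [0.3743 0.2536 0.195 ] [0.3768 0.2609 0.2016]
```

View pics/p5.png

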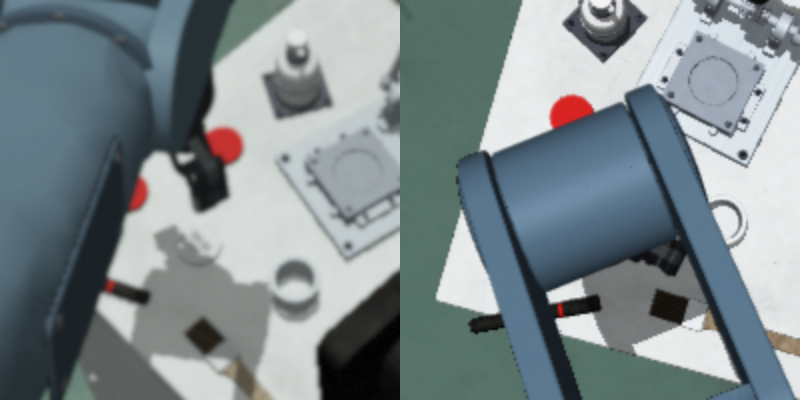

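Request:
jog_arm --series '[[[-1, 1, 40, 0, 0, 0, 80], [0, 0, 40, 0, 0, 0, 80], [0, 0, 40, 0, 0, 0, 80], [0, 0, 25, 0, 0, 0, 80], [0, 0, 10, 0, 0, 0, 80], [0, 0, 8, 0, 0, 0, 80], [0, 0, 0, 0, 0, 0, 80], [0, 0, 0, 0, 0, 0, 55], [0, 0, 0, 0, 0, 0, 55], [0, 0, 0, 0, 0, 0, 55]]]'

```text
time_s: 9.65
eef_pos: [0.4175, 0.2926, -0.0249]
eef_rot: [0.001, 0.246, 0.969, 0.001]
wrist_force: [-0.7, 0.5, 0.1]
opening: 0.645
grasp_force: 0.0
```

Request:
jog_arm --series '[[[2, -2, 0, 0, 0, 0, 55], [0, 0, 2, 0, 0, 0, 55], [0, 0, 0, 0, 0, 0, 50], [0, 0, 0, 0, 0, 0, 40], [0, 0, 0, 0, 0, 0, 40], [0, 0, 0, 0, 0, 0, 40], [0, 0, 0, 0, 0, 0, 40], [0, 0, 0, 0, 0, 0, 40], [0, 0, 0, 0, 0, 0, 40], [0, 0, 0, 0, 0, 0, 40]]]'

```text
time_s: 10.65
eef_pos: [0.4137, 0.2914, -0.0275]
eef_rot: [-0.0, 0.246, 0.969, -0.0]
wrist_force: [-2.6, -0.5, 7.7]
opening: 0.482
grasp_force: 59.6
```

Request:
jog_arm --series '[[[0, 0, -3, 0, 0, 0, 40], [0, 0, -10, 0, 0, 0, 40], [0, 0, -20, 0, 0, 0, 40], [0, 0, -30, 0, 0, 0, 40], [0, 0, -30, 0, 0, 0, 40], [0, 0, -7, 0, 0, 0, 40], [0, 0, 0, 0, 0, 0, 40], [0, 0, 0, 0, 0, 0, 40], [0, 0, 0, 0, 0, 0, 40], [0, 0, 0, 0, 0, 0, 40]]]'

```text
time_s: 11.65
eef_pos: [0.4129, 0.291, 0.0706]
eef_rot: [-0.001, 0.246, 0.969, -0.001]
wrist_force: [-0.6, -0.2, -0.4]
opening: 0.491
grasp_force: 60.7
```

Run:
```python
from bench import ctrl
from h import *
np.set_printoptions(precision=4,suppress=True)
o=ctrl.get_obs();print(o['eef_pos'],o['wrist_force'],o['opening'],o['grasp_force'])
K=[]
for n in('side','top'):
    c=ctrl.camera(n);pickle.dump(dict(c),open(n+'2.pkl','wb'));P=pts(c);f=c['frame'].astype(int)
    m=(np.hypot(P[...,0]-.4147,P[...,1]-.292)<.022);q=P[m];print(n,'where disc was',m.sum(),np.histogram(q[:,2],bins=[-.01,.004,.012,.05,.15,.3]))
    m=(np.hypot(P[...,0]-.4137,P[...,1]-.2914)<.06)&(P[...,2]>.06)&(P[...,2]<.16)
    b=m&(f.min(2)>110);d=m&(f.max(2)<90)
    for nm,g in(('bright',b),('dark',d)):
        if g.sum(): print(n,nm,g.sum(),np.median(P[g],0),P[g].min(0),P[g].max(0),np.argwhere(g).min(0),np.argwhere(g).max(0))
    K.append(c['frame'])
cv2.imwrite('pics/p6.png',np.hstack([cv2.resize(K[0][240:360,200:320],(400,400),interpolation=2),cv2.resize(K[1][260:380,250:370],(400,400),interpolation=2)]))
```

```text
[0.4129 0.291  0.0706] [-0.5916 -0.2453 -0.3734] 0.491242751851666 60.72952151298523
side where disc was 1067 (array([329,   3,   0, 120,   2]), array([-0.01 ,  0.004,  0.012,  0.05 ,  0.15 ,  0.3  ]))
side bright 130 [0.3989 0.2968 0.1058] [0.3772 0.2385 0.0959] [0.4156 0.3202 0.156 ] [288 262] [313 293]
side dark 94 [0.3908 0.2703 0.1472] [0.3765 0.2432 0.1047] [0.4236 0.3154 0.1591] [286 263] [312 290]
top where disc was 1074 (array([0, 0, 0, 0, 0]), array([-0.01 ,  0.004,  0.012,  0.05 ,  0.15 ,  0.3  ]))
top dark 10 [0.3854 0.2577 0.155 ] [0.3795 0.2542 0.1496] [0.388  0.2611 0.1585] [344 320] [349 324]
```

View pics/p6.png

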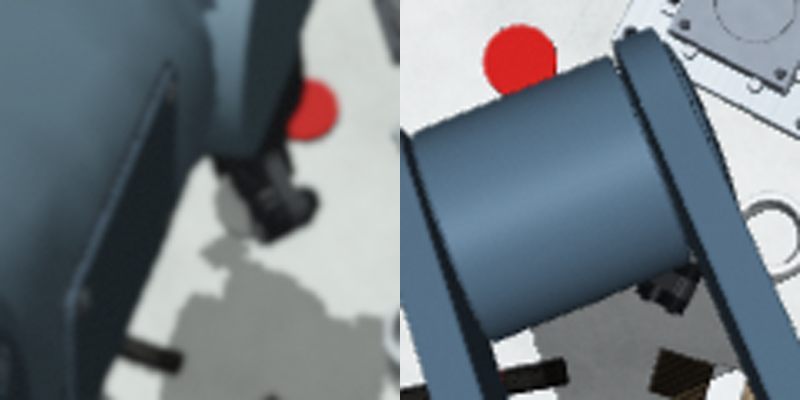

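Side crop: the disc is held (grey disc at (230,205)) and clear of the table; the depth puts its top at 0.106, i.e. its underside 27.5 mm above the reported TCP. Next I'll fit the recess and the disc in the hand.

```bash
cat > f.py <<'E'
from h import *
from scipy.optimize import least_squares
np.set_printoptions(precision=4,suppress=True)
def plane(c,uv,h): return np.array([ray(c,u,v,h)[:2] for u,v in uv])
def fit(Q,c0,r,free=True):
    f=lambda p:np.hypot(Q[:,0]-p[0],Q[:,1]-p[1])-(p[2] if free else r)
    s=least_squares(f,[*c0,r],loss='soft_l1',f_scale=.0007);return s.x,np.median(abs(f(s.x)))
for n in('top','side'):
    c=load(n);g=cv2.cvtColor(c['frame'],6);
    k=6;G=cv2.resize(g,None,fx=k,fy=k,interpolation=2)
    for lo in(15,30):
        E=cv2.Canny(cv2.GaussianBlur(G,(0,0),3),lo,lo*2);vu=np.argwhere(E)
        uv=(vu[:,::-1]+.5)/k-.5
        uv=uv[(abs(uv-np.array([356,260] if n=='top' else [358,286])).max(1)<22)]
        Q=plane(c,uv,.03);c0=np.array([.5535,.1893])
        for w in(.004,.0025,.0025):
            d=np.hypot(*(Q-c0).T);q=Q[abs(d-.024)<w];p,e=fit(q,c0,.024);c0=p[:2]
        print(n,'recess',p,e,len(q))
c=load('side');P=pts(c);c2=load('side2');P2=pts(c2)
for nm,cc,PP,h,c0 in(('disc0',c,P,.008,(.414,.2914)),('disc2',c2,P2,.106,(.413,.291))):
    f=cc['frame'].astype(int)
    m=(np.hypot(PP[...,0]-c0[0],PP[...,1]-c0[1])<.03)&(abs(PP[...,2]-h)<.0035)&(f.min(2)>60)
    q=PP[m];print(nm,m.sum(),q.mean(0),q.min(0),q.max(0))
    k,l,st,ce=cv2.connectedComponentsWithStats(m.astype(np.uint8));g=l==1+st[1:,4].argmax()
    cn=max(cv2.findContours(g.astype(np.uint8),0,1)[0],key=cv2.contourArea)[:,0]
    Q=plane(cc,cn,np.median(PP[g][:,2]));d=Q-np.array(c0)
    a=np.rad2deg(np.arctan2(d[:,1],d[:,0]));r=np.hypot(*d.T)
    print([(int(x),round(y*1e3,1)) for x,y in sorted(zip(a,r))][::2])
E
python3 f.py
```

```text
top recess [0.5558 0.1888 0.0242] 0.0012733492005025 679
top recess [0.5562 0.1894 0.0237] 0.001078420317439776 257
side recess [0.5535 0.1893 0.024 ] nan 0
side recess [0.5535 0.1893 0.024 ] nan 0
disc0 331 [0.4137 0.2912 0.0076] [0.3907 0.2627 0.0045] [0.4359 0.3129 0.0113]
[(-175, np.float64(24.0)), (-173, np.float64(21.2)), (-161, np.float64(22.1)), (-150, np.float64(21.7)), (-150, np.float64(23.8)), (-140, np.float64(22.0)), (-129, np.float64(20.9)), (-116, np.float64(20.8)), (-104, np.float64(21.6)), (-89, np.float64(22.0)), (-79, np.float64(20.0)), (-71, np.float64(21.3)), (-60, np.float64(20.7)), (-47, np.float64(21.0)), (-36, np.float64(22.2)), (-24, np.float64(22.5)), (-8, np.float64(22.6)), (3, np.float64(22.3)), (11, np.float64(18.7)), (20, np.float64(22.5)), (30, np.float64(19.9)), (40, np.float64(22.6)), (52, np.float64(21.5)), (64, np.float64(21.4)), (75, np.float64(22.3)), (84, np.float64(19.3)), (95, np.float64(21.6)), (108, np.float64(21.9)), (119, np.float64(21.2)), (131, np.float64(21.4)), (140, np.float64(24.4)), (150, np.float64(21.6)), (162, np.float64(22.4)), (174, np.float64(21.3))]
disc2 124 [0.401  0.297  0.1059] [0.39   0.269  0.1026] [0.4164 0.3177 0.1092]
[(-177, np.float64(21.9)), (-170, np.float64(23.0)), (-166, np.float64(22.4)), (-162, np.float64(13.6)), (-156, np.float64(21.7)), (-152, np.float64(17.5)), (-151, np.float64(21.5)), (82, np.float64(19.3)), (85, np.float64(20.8)), (90, np.float64(15.2)), (93, np.float64(21.2)), (98, np.float64(20.2)), (103, np.float64(11.6)), (105, np.float64(13.4)), (110, np.float64(20.7)), (116, np.float64(20.4)), (127, np.float64(7.3)), (134, np.float64(20.6)), (144, np.float64(21.8)), (152, np.float64(21.1)), (164, np.float64(22.0)), (171, np.float64(22.2))]
  return _methods._mean(a, axis=axis, dtype=dtype,
  ret = ret.dtype.type(ret / rcount)
```

```bash
cat > g.py <<'E'
from f import *
print('----')
for n,ctr in(('top',(356,260.5)),('side',(358,286))):
    c=load(n);g=cv2.cvtColor(c['frame'],6);k=8
    G=cv2.GaussianBlur(cv2.resize(g,None,fx=k,fy=k,interpolation=2),(0,0),3)
    B=cv2.morphologyEx(G,cv2.MORPH_BLACKHAT,cv2.getStructuringElement(2,(31,31)))
    u0,v0=[int((x-20)*k) for x in ctr];S=B[v0:v0+40*k,u0:u0+40*k]
    vu=np.argwhere(S>8)+[v0,u0];w=B[vu[:,0],vu[:,1]].astype(float)
    Q=plane(c,(vu[:,::-1]+.5)/k-.5,.0295);c0=np.array([.555,.189])
    for wd in(.006,.004,.0025,.0025):
        d=np.hypot(*(Q-c0).T);s=abs(d-.024)<wd
        # weighted ridge per angle
        a=np.floor(np.arctan2(*(Q-c0)[s].T[::-1])/(np.pi/36)).astype(int);pt=[]
        for i in np.unique(a): pt.append(np.average(Q[s][a==i],axis=0,weights=w[s][a==i]))
        p,e=fit(np.array(pt),c0,.024);c0=p[:2]
    print(n,'recess',p,e,len(pt))
    # block rim: depth edges in the jig frame
    P=pts(c);A=np.deg2rad(-28.5);J=np.array([[np.cos(A),np.sin(A)],[-np.sin(A),np.cos(A)]])
    m=(abs(P[...,2]-.0285)<.005)&(np.hypot(P[...,0]-.555,P[...,1]-.189)<.065);X=(P[m][:,:2]-[.555,.189])@J.T*1e3
    print(n,'block x',np.histogram(X[:,0],np.arange(-60,61,4))[0],'y',np.histogram(X[:,1],np.arange(-60,61,4))[0],X.mean(0))
    M=abs(P[...,2]-.0285)
    cv2.imwrite(f'pics/r_{n}.png',S)
E
python3 g.py 2>/dev/null| sed -n '/----/,$p'
python3 - <<'E'
import cv2,numpy as np,pickle
t=pickle.load(open('top.pkl','rb'))['frame'][236:286,331:381];s=pickle.load(open('side.pkl','rb'))['frame'][261:311,333:383]
cv2.imwrite('pics/p7.png',np.hstack([cv2.resize(x,(400,400),interpolation=0) for x in(t,s)]))
E
```

```text
----
top recess [0.5552 0.1884 0.0242] 0.00016467455017362895 71
top block x [ 0  0  0  2  1 61 77 80 71 76 79 81 77 74 81 73 79 81 81 71 75 77 67 70
 63  4  2  0  0  0] y [ 0  0  4  9  8 61 75 74 78 70 71 78 75 75 70 75 75 76 71 77 81 78 72 77
 53 10  9  1  0  0] [-0.2381 -0.0518]
side recess [0.5542 0.1875 0.0241] 8.779178095661908e-05 25
side block x [ 0  0  0  2  0 79 66 69 61 73 66 72 65 66 64 67 67 68 65 71 68 72 64 55
 58  3  1  0  2  0] y [ 0  0  1 10 13 79 69 68 68 62 72 61 59 66 68 67 62 64 62 70 74 67 54 65
 48 11  4  0  0  0] [-0.7001 -1.3927]
```

View pics/p7.png

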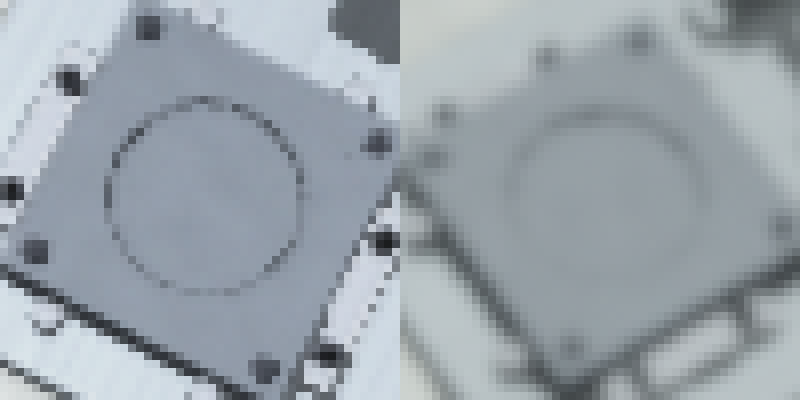

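Top crop: the recess ring is centred at (205,195), and the fitted radius of 24.2 mm matches the 48 mm given. Top and side agree on the disc-to-recess shift to 0.5 mm.

Request:
jog_arm --series '[[[-35, -5, 0, 0, 0, 0, 40], [-35, -5, 0, 0, 0, 0, 40], [-35, -5, 0, 0, 0, 0, 40], [-35, -4, 0, 0, 0, 0, 40], [-25, -4, 0, 0, 0, 0, 40], [-8, 0, 20, 0, 0, 0, 40], [0, 0, 20, 0, 0, 0, 40], [0, 0, 15, 0, 0, 0, 40], [0, 0, 6, 0, 0, 0, 40], [0, 0, 0, 0, 0, 0, 40]]]'

```text
time_s: 12.75
eef_pos: [0.5538, 0.1888, 0.0098]
eef_rot: [-0.001, 0.246, 0.969, -0.0]
wrist_force: [-0.7, 0.5, -0.8]
opening: 0.49
grasp_force: 60.7
```

Run:
```python
from bench import ctrl
from h import *
np.set_printoptions(precision=4,suppress=True)
for n in('side','top'):
    c=ctrl.camera(n);pickle.dump(dict(c),open(n+'3.pkl','wb'));P=pts(c);f=c['frame'].astype(int)
    o=ctrl.get_obs();e=o['eef_pos'];d=np.array([.5543,.1881])-e[:2]
    print(e,o['wrist_force'],o['q'],'tool shift',d@[-.8788,.4772]*1e3,d@[.4772,.8788]*1e3)
    h=e[2]+.0355
    m=(np.hypot(P[...,0]-.5543,P[...,1]-.1881)<.028)&(abs(P[...,2]-h)<.004)&(f.min(2)>60)
    q=P[m]
    print(n,m.sum(),h)
    if m.sum()>20:
        print(np.median(q,0))
        Q=q[:,:2]-[.5547,.188];a=np.rad2deg(np.arctan2(Q[:,1],Q[:,0]));r=np.hypot(*Q.T)*1e3
        for b in range(-180,180,20):
            s=(a>=b)&(a<b+20)
            if s.sum()>3: print(b,s.sum(),np.round(np.sort(r[s])[-3:],1))
```

```text
[0.5547 0.189  0.0108] [ 0.6738  0.2697 -0.478 ] [ 0.126   0.4445  1.6998 -0.0001  0.9979 -0.9485] tool shift -0.08469086409439722 -0.9315297996985531
side 160 0.046334909751303145
[0.5475 0.1959 0.0453]
-180 16 [21.8 22.7 23.5]
-160 16 [24.1 24.4 27.5]
40 11 [18.5 19.8 19.8]
60 16 [20.3 20.5 21.3]
80 21 [22.7 25.6 25.7]
100 17 [21.2 21.5 22.2]
120 20 [22.4 23.4 23.4]
140 20 [23.  23.2 23.5]
160 18 [21.6 22.1 23.4]
[0.5553 0.1891 0.0115] [0.1547 0.0976 0.3242] [ 0.126   0.4437  1.6992  0.      0.9979 -0.9486] tool shift 0.4015339079381443 -1.3065660048381234
top 24 0.04701794835735127
[0.5352 0.1893 0.0451]
-180 7 [20.7 21.7 21.8]
140 5 [19.7 21.1 21.7]
160 10 [20.4 21.5 22.1]
```

Request:
jog_arm --series '[[[0, 0, 0, 0, 0, 0, 40], [0, 0, 0, 0, 0, 0, 40], [0, 0, 0, 0, 0, 0, 40], [0, 0, 0, 0, 0, 0, 40], [0, 0, 0, 0, 0, 0, 40], [0, 0, 0, 0, 0, 0, 40], [0, 0, 0, 0, 0, 0, 40], [0, 0, 0, 0, 0, 0, 40], [0, 0, 0, 0, 0, 0, 40], [0, 0, 0, 0, 0, 0, 40]]]'

```text
time_s: 13.85
eef_pos: [0.555, 0.1887, 0.011]
eef_rot: [0.0, 0.246, 0.969, -0.0]
wrist_force: [-0.1, -0.4, -0.4]
opening: 0.488
grasp_force: 60.7
```

```bash
cat > d.py <<'E'
from bench import ctrl
from h import *
from scipy.optimize import least_squares
np.set_printoptions(precision=4,suppress=True)
def disc(c,c0,h):
    P=pts(c);f=c['frame'].astype(int)
    m=(np.hypot(P[...,0]-c0[0],P[...,1]-c0[1])<.027)&(abs(P[...,2]-h)<.005)&(f.min(2)>60)
    k,l,st,ce=cv2.connectedComponentsWithStats(m.astype(np.uint8));g=(l==1+st[1:,4].argmax()).astype(np.uint8)
    cn=max(cv2.findContours(g,0,1)[0],key=cv2.contourArea)[:,0]
    h=np.median(P[g>0][:,2]);Q=np.array([ray(c,u,v,h)[:2] for u,v in cn])
    p=np.array(c0)
    for w in(.004,.002,.002,.002):
        d=np.hypot(*(Q-p).T);a=np.rad2deg(np.arctan2(*(Q-p).T[::-1]));s=(abs(d-.0219)<w)&((a>75)|(a<-140))
        if s.sum()<6: continue
        p=least_squares(lambda x:np.hypot(*(Q[s]-x).T)-.0219,p,loss='soft_l1',f_scale=.0005).x
    return p,h,s.sum()
if __name__=='__main__':
    print('disc0',disc(load('side'),(.4137,.2912),.0076))
    print('disc2',disc(load('side2'),(.4129,.291),.106),'tcp .4129 .291')
    o=ctrl.get_obs();e=o['eef_pos'];c=ctrl.camera('side')
    print(e,ctrl.get_obs()['eef_pos'],o['wrist_force'],disc(c,e[:2],e[2]+.0355))
E
python3 d.py
```

```text
disc0 (array([0.4135, 0.291 ]), np.float64(0.007121105398018579), np.int64(24))
disc2 (array([0.4123, 0.2894]), np.float64(0.10575465115493043), np.int64(27)) tcp .4129 .291
[0.555  0.1887 0.011 ] [0.5549 0.1887 0.0109] [-0.1189 -0.3894 -0.3515] (array([0.5551, 0.1882]), np.float64(0.04582956838105878), np.int64(24))
```

Request:
jog_arm --series '[[[0.4, -1, 2, 0, 0, 0, 40], [0, 0, 2, 0, 0, 0, 40], [0, 0, 2, 0, 0, 0, 40], [0, 0, 1, 0, 0, 0, 40], [0, 0, 1, 0, 0, 0, 40], [0, 0, 1, 0, 0, 0, 40], [0, 0, 1, 0, 0, 0, 40], [0, 0, 0, 0, 0, 0, 40], [0, 0, 0, 0, 0, 0, 40], [0, 0, 0, 0, 0, 0, 40]]]'

```text
time_s: 14.9
eef_pos: [0.5542, 0.188, 0.001]
eef_rot: [0.0, 0.246, 0.969, 0.0]
wrist_force: [-0.5, 0.1, -0.0]
opening: 0.485
grasp_force: 60.7
```

Request:
jog_arm --series '[[[0, 0, 1, 0, 0, 0, 40], [0, 0, 0, 0, 0, 0, 40], [0, 0, 0, 0, 0, 0, 48], [0, 0, 0, 0, 0, 0, 52], [0, 0, 0, 0, 0, 0, 58], [0, 0, 0, 0, 0, 0, 65], [0, 0, -5, 0, 0, 0, 70], [0, 0, -15, 0, 0, 0, 75], [0, 0, -20, 0, 0, 0, 75], [0, 0, -20, 0, 0, 0, 75]]]'

```text
time_s: 15.9
eef_pos: [0.5544, 0.1881, 0.0618]
eef_rot: [0.0, 0.246, 0.969, 0.0]
wrist_force: [0.5, 0.7, 0.1]
opening: 0.881
grasp_force: 0.0
```

Run:
```python
from d import *
o=ctrl.get_obs();e=o['eef_pos'];c=ctrl.camera('side');pickle.dump(dict(c),open('side4.pkl','wb'))
print(e,o['q'],o['opening'],o['wrist_force'],disc(c,(.5542,.1875),.0345))
P=pts(c);m=np.hypot(P[...,0]-.5542,P[...,1]-.1875)<.02;print(np.percentile(P[m][:,2],[10,50,90]),m.sum())
m&=P[...,2]<.05;A=np.c_[P[m][:,:2]-[.5542,.1875],np.ones(m.sum())];print('tilt plane',np.linalg.lstsq(A,P[m][:,2],rcond=None)[0])
t=ctrl.camera('top');T=pts(t)
for x in np.arange(.1,.5,.05):
    for yy in(.09,.14,.2):
        m=(abs(T[...,0]-x)<.01)&(abs(T[...,1]-yy)<.01);print(round(x,2),yy,np.median(T[m][:,2]) if m.any() else None,end=' ; ')
    print()
```

```text
[0.5544 0.1881 0.0618] [ 0.1245  0.3654  1.6861  0.      1.0895 -0.9496] 0.8808194196446304 [0.5033 0.6892 0.0604] (array([0.5532, 0.1868]), np.float64(0.034067501311055626), np.int64(19))
[0.0334 0.4483 0.4511] 708
tilt plane [-0.0162 -0.0099  0.0346]
0.1 0.09 None ; 0.1 0.14 -0.6795861316994508 ; 0.1 0.2 -0.7797758132294503 ; 
0.15 0.09 None ; 0.15 0.14 -0.6791782319009928 ; 0.15 0.2 -0.7764192166748405 ; 
0.2 0.09 None ; 0.2 0.14 -0.7788658019207757 ; 0.2 0.2 -0.7791880701360947 ; 
0.25 0.09 None ; 0.25 0.14 None ; 0.25 0.2 None ; 
0.3 0.09 0.6232307383170843 ; 0.3 0.14 0.6402627866905846 ; 0.3 0.2 0.6255635443506032 ; 
0.35 0.09 None ; 0.35 0.14 0.5999387764173643 ; 0.35 0.2 0.5828140709512668 ; 
0.4 0.09 None ; 0.4 0.14 0.5517504490581985 ; 0.4 0.2 0.5391784385524352 ; 
0.45 0.09 None ; 0.45 0.14 0.5144643503088514 ; 0.45 0.2 0.5163136460453593 ;
```

Request:
jog_arm --series '[[[0, 0, -43, 0, 0, 0, 70], [0, 0, -43, 0, 0, 0, 70], [0, 0, -43, 0, 0, 0, 60], [0, 0, -44, 0, 0, 0.143, 60], [0, 0, 0, 0, 0, 0.143, 60], [0, 0, 0, 0, 0, 0.143, 60], [0, 0, 0, 0, 0, 0.143, 60], [0, 0, 0, 0, 0, 0.143, 60], [0, 0, 0, 0, 0, 0.143, 60], [0, 0, 0, 0, 0, 0.143, 60]]]'

```text
time_s: 17.0
eef_pos: [0.5539, 0.188, 0.2327]
eef_rot: [-0.0, 0.683, 0.73, -0.0]
wrist_force: [0.6, -0.5, -1.2]
opening: 0.702
grasp_force: 0.0
```

Request:
jog_arm --series '[[[0, 0, 0, 0, 0, 0.143, 60], [0, 0, 0, 0, 0, 0.143, 60], [0, 0, 0, 0, 0, 0.143, 60], [0, 0, 0, 0, 0, 0.141, 60], [0, 39, 0, 0, 0, 0, 60], [0, 39, 0, 0, 0, 0, 60], [0, 39, 0, 0, 0, 0, 60], [0, 0, 0, 0, 0, 0, 60], [0, 0, 0, 0, 0, 0, 60], [0, 0, 0, 0, 0, 0, 60]]]'

```text
time_s: 18.0
eef_pos: [0.6561, 0.1328, 0.2327]
eef_rot: [-0.0, 0.859, 0.512, -0.0]
wrist_force: [0.6, -0.5, 0.5]
opening: 0.7
grasp_force: 0.0
```

Run:
```python
from d import *
o=ctrl.get_obs();e=o['eef_pos'];print(e,o['eef_rot'],o['q'],o['wrist_force'],o['opening'])
d=e[:2]-[.5547,.188];print('jig xy of TCP',d@[.8788,-.4772],d@[.4772,.8788])
c=ctrl.camera('side');t=ctrl.camera('top')
print(disc(c,(.5542,.1875),.0345))
for n,c in(('s',c),('t',t)):
    P=pts(c);m=(P[...,2]>.18)&(P[...,2]<.23)&(c['frame'].max(2)<60)&(np.hypot(P[...,0]-.657,P[...,1]-.134)<.07)
    if m.sum()>5:print(n,m.sum(),np.median(P[m],0),P[m].min(0),P[m].max(0))
```

```text
[0.6561 0.1328 0.2327] [-0.0004  0.8592  0.5116 -0.0004] [0.0226 0.3678 1.3149 0.0003 1.4599 0.5192] [ 0.552  -0.4548  0.5454] 0.6997482141164507
jig xy of TCP 0.115467494676986 -0.00014491599343661316
(array([0.5528, 0.1876]), np.float64(0.033952881223824116), np.int64(22))
s 215 [0.6493 0.1221 0.2075] [0.6291 0.0812 0.2011] [0.6706 0.1721 0.2124]
t 174 [0.6739 0.1643 0.2077] [0.6622 0.1505 0.1978] [0.6874 0.1798 0.212 ]
```

Request:
jog_arm --series '[[[0, 1, 30, 0, 0, 0, 60], [0, 0, 30, 0, 0, 0, 60], [0, 0, 14, 0, 0, 0, 60], [0, 0, 6, 0, 0, 0, 60], [0, 0, 0, 0, 0, 0, 40], [0, 0, 0, 0, 0, 0, 30], [0, 0, 0, 0, 0, 0, 20], [0, 0, 0, 0, 0, 0, 10], [0, 0, 0, 0, 0, 0, 10], [0, 0, 0, 0, 0, 0, 10]]]'

```text
time_s: 19.1
eef_pos: [0.6593, 0.1316, 0.1549]
eef_rot: [0.001, 0.859, 0.511, 0.002]
wrist_force: [2.6, -1.2, 6.3]
opening: 0.185
grasp_force: 58.7
```

Request:
jog_arm --series '[[[0, 0, 0, 0, 0, 0, 10], [0, 0, 0, 0, 0, 0, 10], [0, 0, 0, 0, 0, 0, 10], [0, 0, 0, 0, 0, 0, 10], [0, 0, 0, 0, 0, 0, 10], [0, 0, 0, 0, 0, 0, 10], [0, 0, 0, 0, 0, 0, 10], [0, 0, 0, 0, 0, 0, 10], [0, 0, 0, 0, 0, 0, 10], [0, 0, 0, 0, 0, 0, 10]]]'

```text
time_s: 20.1
eef_pos: [0.6594, 0.1316, 0.1548]
eef_rot: [0.001, 0.859, 0.511, 0.002]
wrist_force: [2.8, -0.4, 6.2]
opening: 0.187
grasp_force: 58.7
```

```bash
python3 -c "
import numpy as np
th=np.linspace(0,1.78,21);a=.3-th;x=145*np.sin(a);z=145*np.cos(a)
dx=np.diff(np.round(x,1));dz=-np.diff(np.round(z,1))
print([[0,round(i,1),round(j,1),0,0,0,10] for i,j in zip(dx,dz)]);print(x[0],z[0],x[-1],z[-1])"
```

```text
[[0, np.float64(-12.5), np.float64(-3.3), 0, 0, 0, 10], [0, np.float64(-12.8), np.float64(-2.1), 0, 0, 0, 10], [0, np.float64(-12.8), np.float64(-1.0), 0, 0, 0, 10], [0, np.float64(-12.9), np.float64(0.1), 0, 0, 0, 10], [0, np.float64(-12.9), np.float64(1.3), 0, 0, 0, 10], [0, np.float64(-12.6), np.float64(2.5), 0, 0, 0, 10], [0, np.float64(-12.4), np.float64(3.5), 0, 0, 0, 10], [0, np.float64(-12.1), np.float64(4.6), 0, 0, 0, 10], [0, np.float64(-11.5), np.float64(5.7), 0, 0, 0, 10], [0, np.float64(-11.1), np.float64(6.7), 0, 0, 0, 10], [0, np.float64(-10.4), np.float64(7.7), 0, 0, 0, 10], [0, np.float64(-9.6), np.float64(8.5), 0, 0, 0, 10], [0, np.float64(-8.9), np.float64(9.4), 0, 0, 0, 10], [0, np.float64(-8.0), np.float64(10.1), 0, 0, 0, 10], [0, np.float64(-7.1), np.float64(10.8), 0, 0, 0, 10], [0, np.float64(-6.1), np.float64(11.3), 0, 0, 0, 10], [0, np.float64(-5.0), np.float64(11.9), 0, 0, 0, 10], [0, np.float64(-4.0), np.float64(12.3), 0, 0, 0, 10], [0, np.float64(-2.9), np.float64(12.6), 0, 0, 0, 10], [0, np.float64(-1.7), np.float64(12.8), 0, 0, 0, 10]]
42.850429965894236 138.52379092321286 -144.4027224579578 13.147385547324903
```

Request:
jog_arm --series '[[[0, -12.5, -3.5, 0, 0, 0, 10], [0, -13, -2, 0, 0, 0, 10], [0, -12.5, -1, 0, 0, 0, 10], [0, -13, 0, 0, 0, 0, 10], [0, -13, 1.5, 0, 0, 0, 10], [0, -12.5, 2.5, 0, 0, 0, 10], [0, -12.5, 3.5, 0, 0, 0, 10], [0, -12, 4.5, 0, 0, 0, 10], [0, -11.5, 5.5, 0, 0, 0, 10], [0, -11, 7, 0, 0, 0, 10]]]'

```text
time_s: 21.1
eef_pos: [0.5509, 0.1897, 0.1366]
eef_rot: [0.002, 0.859, 0.511, 0.002]
wrist_force: [3.0, -3.9, 3.6]
opening: 0.189
grasp_force: 63.6
```

Request:
jog_arm --series '[[[0, -10.5, 7.5, 0, 0, 0, 10], [0, -9.5, 8.5, 0, 0, 0, 10], [0, -9, 9.5, 0, 0, 0, 10], [0, -8, 10, 0, 0, 0, 10], [0, -7, 11, 0, 0, 0, 10], [0, -6, 11, 0, 0, 0, 10], [0, -5, 12, 0, 0, 0, 10], [0, -4, 12.5, 0, 0, 0, 10], [0, -3, 12.5, 0, 0, 0, 10], [0, -1.5, 13, 0, 0, 0, 10]]]'

```text
time_s: 22.1
eef_pos: [0.4946, 0.2196, 0.0281]
eef_rot: [0.002, 0.859, 0.512, 0.0]
wrist_force: [2.1, -7.9, 4.6]
opening: 0.185
grasp_force: 71.7
```

Run:
```python
from d import *
o=ctrl.get_obs();e=o['eef_pos'];print(e,o['wrist_force'],o['grasp_force'],o['opening'])
c=ctrl.camera('side');pickle.dump(dict(c),open('side5.pkl','wb'));t=ctrl.camera('top');pickle.dump(dict(t),open('top5.pkl','wb'))
# arm heights along lever: points off-axis near the lever arms y=+-54 jig
for n,c in(('s',c),('t',t)):
    P=pts(c);X=(P[...,:2]-[.5547,.188])@np.array([[.8788,.4772],[-.4772,.8788]]);
    for sgn in(1,-1):
        for x0 in(-50,-30,0,30,50):
            m=(abs(X[...,1]*1e3-sgn*54)<5)&(abs(X[...,0]*1e3-x0)<8)&(P[...,2]>.04)&(P[...,2]<.13)
            if m.sum()>2: print(n,sgn,x0,m.sum(),np.percentile(P[m][:,2],[20,50,90]))
```

```text
[0.4946 0.2196 0.0281] [ 2.1171 -7.9235  4.5883] 71.74737811088562 0.18527117515381133
s 1 30 35 [0.0668 0.0721 0.0754]
s 1 50 36 [0.0649 0.0706 0.0728]
s -1 -50 42 [0.0761 0.0822 0.0862]
s -1 -30 40 [0.0728 0.0791 0.0831]
s -1 0 40 [0.0715 0.0755 0.0792]
s -1 30 36 [0.067  0.0733 0.0757]
s -1 50 38 [0.0653 0.0704 0.0738]
t 1 30 23 [0.0716 0.0729 0.0757]
t 1 50 28 [0.0679 0.071  0.0734]
t -1 -50 28 [0.0812 0.0822 0.0849]
```

Request:
jog_arm --series '[[[-1, 0, 1, 0, 0, 0, 10], [-1, -0.5, 2, 0, 0, 0, 10], [0, 0, 2, 0, 0, 0, 10], [0, 0, 2, 0, 0, 0, 10], [0, 0, 2, 0, 0, 0, 10], [0, 0, 0, 0, 0, 0, 10], [0, 0, 0, 0, 0, 0, 10], [0, 0, 0, 0, 0, 0, 10], [0, 0, 0, 0, 0, 0, 10], [0, 0, 0, 0, 0, 0, 10]]]'

```text
time_s: 23.2
eef_pos: [0.4941, 0.2199, 0.0199]
eef_rot: [0.001, 0.859, 0.511, 0.002]
wrist_force: [3.6, 0.7, 5.8]
opening: 0.192
grasp_force: 72.9
```

```bash
cat > l.py <<'E'
from d import *
o=ctrl.get_obs();e=o['eef_pos'];print(o['time_s'],e,o['wrist_force'],o['grasp_force'])
S=[]
for n in('side','top','side'):
    c=ctrl.camera(n);pickle.dump(dict(c),open(n+'6.pkl','wb'))
    P=pts(c);X=(P[...,:2]-[.5547,.188])@np.array([[.8788,.4772],[-.4772,.8788]])*1e3
    for sgn in(1,-1):
        m=(abs(X[...,1]-sgn*54)<4)&(X[...,0]>-55)&(X[...,0]<60)&(P[...,2]>.055)&(P[...,2]<.1)
        if m.sum()<30: continue
        b=(X[...,0]//6).astype(int);pt=[]
        for i in np.unique(b[m]):
            q=P[m&(b==i)][:,2]
            if len(q)>8: pt.append((i*6+3,np.percentile(q,75)*1e3))
        pt=np.array(pt);p=np.polyfit(*pt.T,1);print(n,sgn,'slope',p[0],'at hinge',np.polyval(p,75),'at bar',np.polyval(p,-70),len(pt))
E
python3 l.py
```

```text
23.2 [0.4941 0.2199 0.0199] [3.6073 0.6683 5.7762] 72.94132590293884
side 1 slope -0.04795652293184499 at hinge 68.81946244642862 at bar 75.77315827154614 7
side -1 slope -0.05944338071725747 at hinge 69.38252539133957 at bar 78.0018155953419 19
top 1 slope 0.007864149303581505 at hinge 72.42006577551923 at bar 71.27976412649991 6
side 1 slope 0.016426915728172866 at hinge 70.96396382482429 at bar 68.58206104423923 6
side -1 slope -0.06179772898274674 at hinge 69.16055609258744 at bar 78.12122679508572 19
```

Request:
jog_arm --series '[[[0, 0, 1.5, 0, 0, 0, 10], [0, 0, 1.5, 0, 0, 0, 10], [0, 0, 1.5, 0, 0, 0, 10], [0, 0, 1.5, 0, 0, 0, 10], [0, 0, 1.5, 0, 0, 0, 10], [0, 0, 1.5, 0, 0, 0, 10], [0, 0, 0, 0, 0, 0, 10], [0, 0, 0, 0, 0, 0, 10], [0, 0, 0, 0, 0, 0, 10], [0, 0, 0, 0, 0, 0, 10]]]'

```text
time_s: 24.35
eef_pos: [0.4939, 0.22, 0.0117]
eef_rot: [0.001, 0.859, 0.512, 0.002]
wrist_force: [-2.7, -0.5, 13.3]
opening: 0.187
grasp_force: 73.7
```

```bash
python3 l.py; python3 -c "
import pickle,cv2,numpy as np
s=pickle.load(open('side6.pkl','rb'))['frame'][220:340,300:420];t=pickle.load(open('top6.pkl','rb'))['frame'][190:310,300:420]
cv2.imwrite('pics/p8.png',np.hstack([cv2.resize(x,(400,400),interpolation=2) for x in(s,t)]))"
```

```text
24.35 [0.4939 0.22   0.0117] [-2.7174 -0.4829 13.2661] 73.68387579917908
side 1 slope 0.040681634007575115 at hinge 70.13254137564245 at bar 64.23370444454405 6
side -1 slope -0.013705300640288921 at hinge 68.41837841603795 at bar 70.40564700887985 19
top 1 slope -0.024867513096206627 at hinge 69.52857432700623 at bar 73.13436372595619 6
side 1 slope -0.027664762406635582 at hinge 67.8342526117509 at bar 71.84564316071307 6
side -1 slope -0.007776973247411028 at hinge 68.9493618388393 at bar 70.07702295971389 19
```

View pics/p8.png

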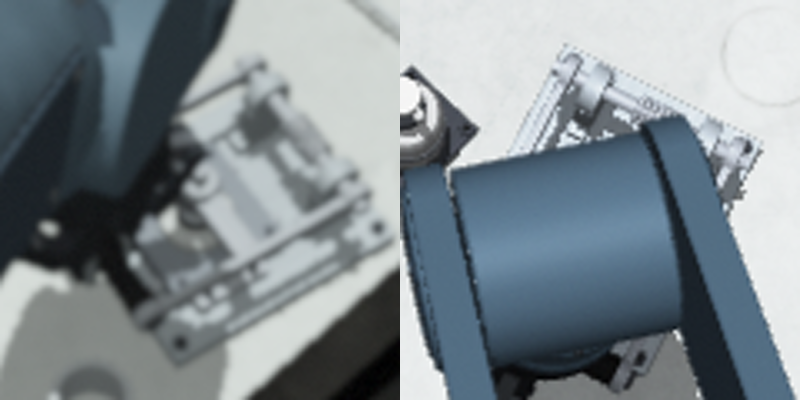

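The side crop shows the lever lying level over the block (arm from (150,310) to (365,190)), the plunger on the disc and the gripper on the bar.

Request:
jog_arm --series '[[[0, 0, 0.5, 0, 0, 0, 10], [0, 0, 0, 0, 0, 0, 10], [0, 0, 0, 0, 0, 0, 10], [0, 0, 0, 0, 0, 0, 10], [0, 0, 0, 0, 0, 0, 10], [0, 0, 0, 0, 0, 0, 10], [0, 0, 0, 0, 0, 0, 10], [0, 0, 0, 0, 0, 0, 10], [0, 0, 0, 0, 0, 0, 10], [0, 0, 0, 0, 0, 0, 10]]]'

```text
time_s: 25.5
eef_pos: [0.4939, 0.2201, 0.0112]
eef_rot: [0.001, 0.859, 0.512, 0.002]
wrist_force: [-2.2, 0.2, 14.2]
opening: 0.19
grasp_force: 73.8
```

```bash
python3 l.py; python3 -c "
from bench import ctrl
print(ctrl.hand_in())"
```

```text
25.5 [0.4939 0.2201 0.0112] [-2.2013  0.2422 14.2488] 73.83925080299377
side 1 slope 0.027469402097619514 at hinge 69.04188389308499 at bar 65.05882058893016 6
side -1 slope -0.010867813828941482 at hinge 68.30259317337797 at bar 69.87842617857449 19
top 1 slope -0.024156435754081874 at hinge 69.68607778816515 at bar 73.18876097250701 7
side 1 slope -0.0037585286582010997 at hinge 68.47092085896557 at bar 69.01590751440473 6
side -1 slope -0.01359606280808251 at hinge 68.41013238135841 at bar 70.38156148853038 19
the job is handed in; nothing more can be done
None
```

I handed the job in at about 25.5 s with the pump pressed once and released, the disc seated flat in the recess, and the arm holding the lever about 0.01 rad short of level (plunger in roughly 4 to 5 mm, from the lever's slope); the hand-in returned no verdict.

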